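# Twist the screw cap off the hose adapter

### The job

At the hose-fittings counter, unscrew the plain round cap from its adapter (not the closed adapter with side levers, nor the one with a hexagonal cap): twist it anticlockwise, letting go and regripping as often as needed, until it comes loose, then lift it off and set it down, without dropping it, in the steel parts tray, open side down as it came off. Do not knock over the grease cartridge.

Things in the scene. Friction and masses are not known exactly. Their poses are not given: they have to be found in the camera images.
- cap_mid (a point): Centre (half-way up) of the screw cap: round bare aluminium, finely ribbed sides, flat top, 52 mm across, 46 mm high, 160 g; z up its axis. Underside 68 mm over the counter; sides clear all round. It frees after 105-125 deg anticlockwise from above; a stop follows at 133-150 deg, where it may slip in the fingers. Turns stiffly (to 0.3 N m; grip 40 N) and creeps up about 4 mm; stays where left.
- neck_mouth (a point): Centre of the mouth of the fixed adapter under the cap, on its axis, 92 mm over the counter; z up. Neck 43 mm across its thread: raise the freed cap 30 mm to clear it. A sprung seal in it pushes the cap up with 7 N. Body 42 mm across on a 95 mm square, 8 mm thick steel foot. Two other closed adapters, up to 106 mm high, stand in its row along y, 150 mm or more away.
- tray_in (a point): Centre of the inner floor of the open square steel parts tray, fixed; inside 182 by 182 mm, floor 4 mm above the counter, rim 28 mm above the counter; x and y along its sides, z up.
- cartridge_mid (a point): Centre (half-way up) of a loose grey plastic grease cartridge that stands upright as a bystander, 55 mm across, 166 mm high, 0.45 kg; z along its axis.
Not all that is in view belongs to the job. What is shaped like the part that bears cap_mid but brown, green or orange is not meant.

How it is judged:
On the way:
1. the cap has been lifted clear of the adapter's neck (z of cap_mid in the frame of neck_mouth above 0.035 m), for 0.1 s.
At the end, for the whole second after the job is handed in: The cap stands level on the tray's floor, open side down (within 10 degrees of upright), wholly inside the tray's rim, at rest and released; the grease cartridge still stands upright (within 10 degrees) (x of cap_mid in the frame of tray_in between -0.075 and 0.075 m and y of cap_mid in the frame of tray_in between -0.075 and 0.075 m and z of cap_mid in the frame of tray_in below 0.028 m and angle between each of cap_mid, cartridge_mid's own z axis and vertical below 0.17 rad and linear speed of cap below 0.02 m/s); the robot touches nothing.
It fails at once if the cap is dropped or slammed into the tray (moves faster than 0.7 m/s low over it) (horizontal distance between cap_mid and tray_in below 0.1 m and z of cap_mid in the frame of tray_in below 0.05 m and linear speed of cap above 0.7 m/s).
It fails at once if the grease cartridge is knocked over (angle between cartridge_mid's own z axis and vertical above 0.5 rad).
It also fails if it takes over 56 s, if anything falls off the work surface, if the arm or the gripper's body presses on something with over 40 N, if the wrist force passes 120 N, or if a joint passes its speed limit or range.

### The arm

A 6-joint arm with a two-finger parallel gripper is mounted at the origin on the work surface. World frame = base frame: x ahead of the robot, y to its left, z up, the work surface at z = 0. Lengths are in m, angles in rad, forces in N, time in s.
With the tool pointing down it reaches from about 0.275 to 0.85 m from the base axis. Payload 5.2 kg.
Tool frame: the origin (TCP) lies between the finger pads; the fingertips stand 11 mm ahead of it and the grasp point (between the pads) lies 8 mm behind it; z points along the fingers, y is the line along which they close (so a half turn about z gives the same grasp; the last joint's range is limited). The gripper opens to 85 mm and grips with 20 to 120 N. Pads are 22 mm wide; open, the fingers measure 114 mm over their backs; the gripper's body (76 mm by 85 mm) begins 54 mm behind the grasp point. The pads swing forward as they close: fully open they stand 13 mm farther back than shut.
Start: joints at [-1.396, 0.259, 1.535, -0, 1.348, -0.203], TCP at [0.203, -0.511, 0.242] pointing down, gripper open.
Joint ranges: [-3.14, 3.14], [-0.91, 2.08], [0.19, 2.58], [-1.22, 4.36], [0.22, 2.71], [-3.12, 3.12]. Speed limits (rad/s): [2.57, 2.57, 3.14, 3.14, 3.14, 3.14].

### API

Orientations are given as a unit quaternion [w, x, y, z].
In Python, from rig import r gives the robot as it stands. Calls block until the motion is done:
- r.move_to(position, orientation): joint-space move of the TCP to a pose.
- r.servo_line(position, orientation=None, rate=0.15, contact_N=None): straight line of the TCP; orientation=None keeps the orientation; rate is the mean speed in m/s. With contact_N (N) it stops when the force on the tool has changed by that much, and returns True; else False.
- r.goto_joints(angles): joint-space move.
- r.grip(opening, grasp_force=None): opening from 0.0 (shut) to 1.0 (fully open); grasp_force is the grip in N (None keeps the last); returns when the fingers have stopped.
- r.hold(seconds).
- r.solve_ik(position, orientation): joint angles nearest the present ones, or None.
- r.camera(name): name is "scene" or "side" or "wrist"; returns the picture (384x512x3 uint8, blue, green, red); there is no depth.
- r.calibration(name): a dict with "intrinsics" (3x3 intrinsics, pixels), "extrinsics" (4x4, takes a point from camera to world coordinates). Camera axes: x right, y down, z forward; pixel columns grow to the right and rows downward; lengths in m; the calibration is good to about 2 mm. A picture is of the moment at which its call begins: read the wrist's pose just before it. calibration takes no time and is no camera call; for the wrist camera it gives the pose at the moment of the call.
A pose or a line that the arm cannot do raises r.IKError and nothing moves.
- r.sign_off(): hands the job in; it is judged then, once.
Readings, each from a call of its own:
- r.current_t(): time.
- r.current_joint_positions(): joint angles.
- r.current_joint_vel(): joint speeds.
- r.current_joint_torque(): joint torques, N m.
- r.current_ee_pos(): TCP position.
- r.current_ee_rot(): TCP orientation.
- r.current_wrist_force(): force on the tool from outside, world axes, zero at the start.
- r.current_wrist_torque(): the same for the moment, N m.
- r.current_gripper_width(): opening from 0.0 (shut) to 1.0 (fully open).
- r.current_grasp_force(): force on a finger pad.
Only numpy, scipy, OpenCV 4.12 (cv2) and the standard library are available. Lean on these libraries where they do the work, as an engineer would, in place of code of your own. Each camera call takes 0.05 s, during which the arm holds its last target. There are 200 camera calls.

## Working session

There is one attempt and no reset: what is moved stays moved. The work goes in short steps, each a Python script; the robot and the scene stay as the last script left them, time stands still between calls to the robot, and variables do not carry over. Pictures are saved under pics/ and viewed, at most 10 in all, crops included, and the job is handed in when it is done.

```bash
mkdir -p pics; ls
python3 - <<'E'
from rig import r
import cv2,numpy as np
for n in ("scene","side","wrist"):
    c=r.calibration(n); print(n,np.round(c["intrinsics"],1).tolist(),np.round(c["extrinsics"],3).tolist())
    cv2.imwrite(f"pics/{n}0.png",r.camera(n))
a=cv2.imread("pics/scene0.png");b=cv2.imread("pics/side0.png")
print(r.current_t(),r.current_ee_rot())
E
```

```text
pics
scene [[357.9, 0.0, 255.3], [0.0, 357.9, 190.2], [0.0, 0.0, 1.0]] [[-0.255, 0.529, -0.81, 1.369], [0.967, 0.14, -0.213, 0.166], [0.001, -0.837, -0.547, 0.649], [0.0, 0.0, 0.0, 1.0]]
side [[369.7, 0.0, 250.8], [0.0, 369.7, 195.3], [0.0, 0.0, 1.0]] [[-0.944, -0.237, 0.229, 0.315], [-0.329, 0.665, -0.67, 0.56], [0.007, -0.708, -0.706, 0.708], [0.0, 0.0, 0.0, 1.0]]
wrist [[268.6, 0.0, 255.3], [0.0, 268.6, 192.1], [0.0, 0.0, 1.0]] [[0.37, -0.893, -0.255, 0.268], [-0.929, -0.357, -0.1, -0.485], [-0.001, 0.274, -0.962, 0.374], [0.0, 0.0, 0.0, 1.0]]
0.15 [-7.14943132e-04  9.82212585e-01  1.87770941e-01  8.19171551e-06]
```

View pics/scene0.png

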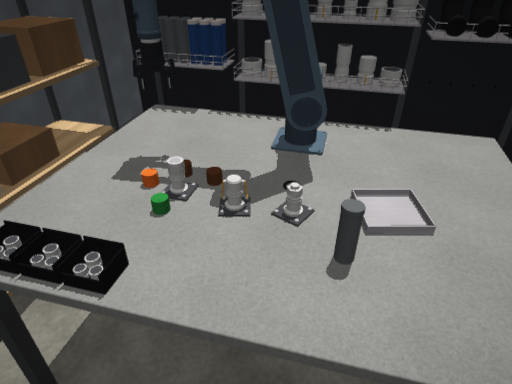

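View pics/side0.png

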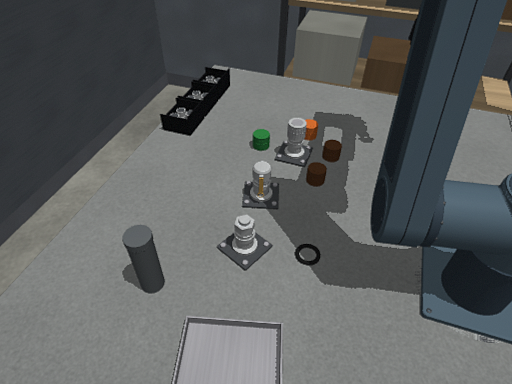

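Run:
```python
import cv2,numpy as np
a=cv2.imread("pics/scene0.png");b=cv2.imread("pics/side0.png")
A=cv2.resize(a[145:230,140:330],None,fx=4,fy=4,interpolation=cv2.INTER_CUBIC)[:300]
A=cv2.resize(a[145:225,140:330],(760,320),interpolation=cv2.INTER_CUBIC)
B=cv2.resize(b[105:275,210:350],(230,280)); B=np.hstack([cv2.resize(b[105:175,265:350],(340,280),interpolation=cv2.INTER_CUBIC),cv2.resize(b[145:275,210:350],(420,280),interpolation=cv2.INTER_CUBIC)])
cv2.imwrite("pics/crop.png",np.vstack([A,B[:,:760]]))
```

```text
(no output)
```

View pics/crop.png

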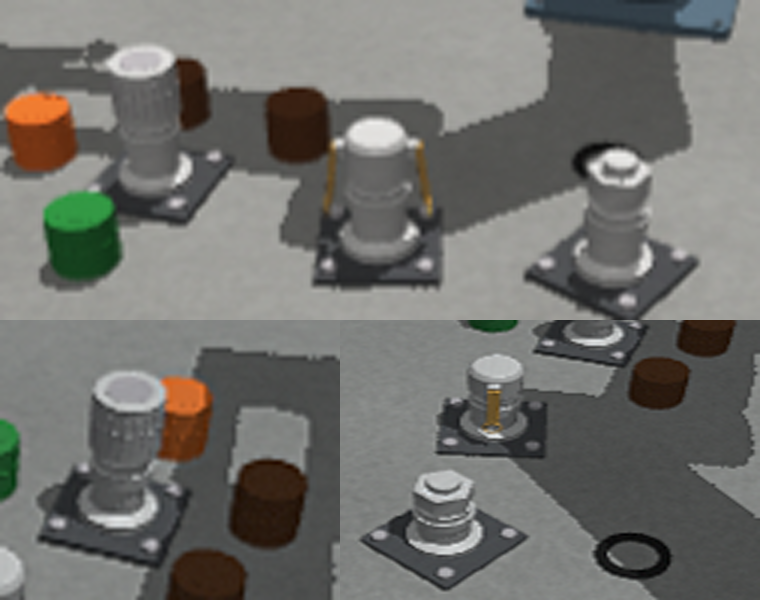

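```bash
cat > h.py <<'E'
from rig import r
import cv2,numpy as np
def ray(n,u,v,z,c=None):
    c=c or r.calibration(n);T=c["extrinsics"];d=T[:3,:3]@np.linalg.inv(c["intrinsics"])@[u,v,1];o=T[:3,3]
    return (o+d*(z-o[2])/d[2])
def proj(n,p,c=None):
    c=c or r.calibration(n);T=np.linalg.inv(c["extrinsics"]);q=c["intrinsics"]@(T[:3,:3]@p+T[:3,3]);return q[:2]/q[2]
E
python3 - <<'E'
from h import *
np.set_printoptions(precision=4,suppress=True)
print("cap",ray("scene",175.7,160,.114),ray("side",297.5,122.7,.114))
print("lever",ray("scene",234,178,.1),ray("side",262,167,.1));print("hex",ray("scene",294,186,.1),ray("side",244,220,.1))
print("cart",ray("scene",352,205,.166),ray("side",140,235,.166))
# tray
a=cv2.imread("pics/scene0.png");g=cv2.cvtColor(a,cv2.COLOR_BGR2HSV)
for p in [(352,192),(417,191),(430,231),(359,231)]: print("rim",ray("scene",*p,.028))
for p in [(358,196),(415,195),(426,224),(364,225)]: print("flr",p,a[p[1]-3,p[0]],ray("scene",*p,.004))
A=cv2.resize(a[180:245,335:445],(770,455),interpolation=cv2.INTER_CUBIC);cv2.imwrite("pics/tray.png",A)
E
```

```text
cap [ 0.474  -0.3271  0.114 ] [ 0.4789 -0.3242  0.114 ]
lever [ 0.5091 -0.125   0.1   ] [ 0.5189 -0.1223  0.1   ]
hex [0.5073 0.0538 0.1   ] [0.5011 0.0598 0.1   ]
cart [0.6577 0.211  0.166 ] [0.6515 0.2142 0.166 ]
rim [0.3824 0.2214 0.028 ]
rim [0.3239 0.4199 0.028 ]
rim [0.5242 0.432  0.028 ]
rim [0.5733 0.2465 0.028 ]
flr (358, 196) [84 83 85] [0.3632 0.243  0.004 ]
flr (415, 195) [150 155 155] [0.3102 0.4209 0.004 ]
flr (426, 224) [68 67 69] [0.4609 0.4355 0.004 ]
flr (364, 225) [65 64 66] [0.5113 0.263  0.004 ]
```

View pics/tray.png

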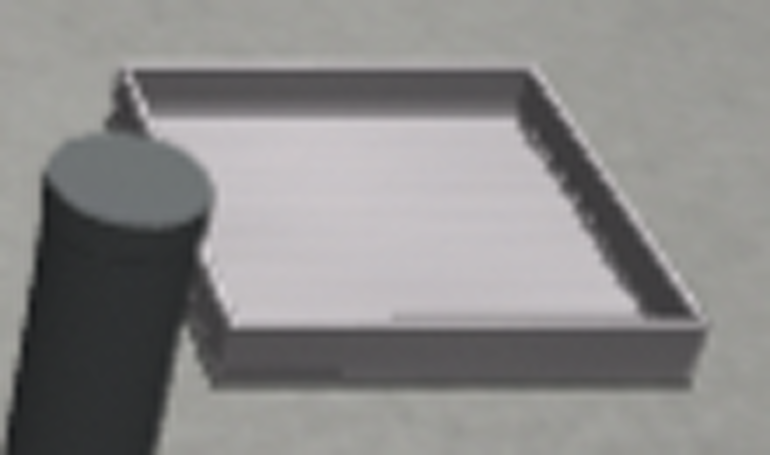

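The plain ribbed, flat-topped cap is at scene (176,160) and side (297,123). The one with brass levers is at scene (234,178) and the hexagonal one at scene (294,186). The coloured cylinders are decoys. The two views agree on the cap at about (0.476, -0.326) to within 5 mm. The tray crop shows rim corners at scene (353,190), (411,190), (436,226) and (368,226). Next I'll hover over the cap and refine the position with the wrist camera.

Run:
```python
from h import *
np.set_printoptions(precision=4,suppress=True)
C=[ray("scene",*p,.028) for p in [(352.9,190),(410.7,190),(435.7,226.1),(368.1,226.4)]]
C=np.array(C);print("rim",C,"ctr",C.mean(0),"sides",np.linalg.norm(C-np.roll(C,1,0),axis=1))
p=[.4765,-.3257,.235]
q=r.solve_ik(p,r.current_ee_rot());print(q)
q=np.array(q);q[5]=2.0
r.goto_joints(list(q));print(r.current_t(),r.current_ee_pos(),r.current_ee_rot(),r.current_wrist_force())
c=r.calibration("wrist");im=r.camera("wrist");cv2.imwrite("pics/w1.png",im)
np.savez("w1.npz",**c)
print(c["extrinsics"]); print("expect top",proj("wrist",np.array([.4765,-.3257,.114]),c))
```

```text
rim [[0.3698 0.2238 0.028 ]
 [0.3229 0.4012 0.028 ]
 [0.4978 0.4501 0.028 ]
 [0.5467 0.2703 0.028 ]] ctr [0.4343 0.3363 0.028 ] sides [0.1828 0.1836 0.1816 0.1863]
[-0.7932  0.3127  1.4788  0.0008  1.3513  0.3996]
2.05 [ 0.4763 -0.3261  0.235 ] [-0.0004  0.8189 -0.5739 -0.0005] [ 0.63    0.1368 -0.0421]
[[-0.9394 -0.3296 -0.0942  0.5001]
 [-0.3428  0.903   0.2591 -0.3913]
 [-0.0003  0.2757 -0.9612  0.3672]
 [ 0.      0.      0.      1.    ]]
expect top [255.0548 189.1897]
```

View pics/w1.png

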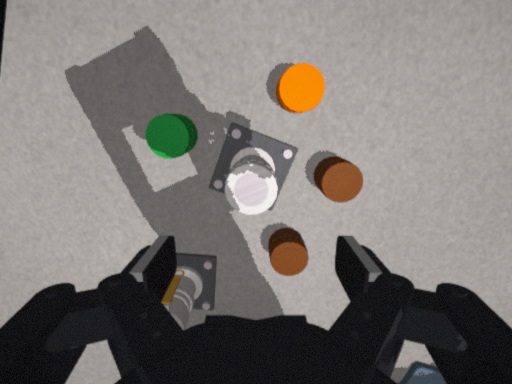

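The wrist view shows the cap top as a bright disc at about (250,189), with brown, orange and green decoys clear of it. The lever adapter is at (183,285). I'll fit the disc, then grip.

Run:
```python
from h import *
np.set_printoptions(precision=4,suppress=True)
c=dict(np.load("w1.npz"));im=cv2.imread("pics/w1.png");g=cv2.cvtColor(im,cv2.COLOR_BGR2GRAY)
print(g[189,215:290:3])
for th in (170,190,205):
    m=cv2.morphologyEx((g>th).astype(np.uint8),cv2.MORPH_OPEN,np.ones((5,5)))
    for k in cv2.findContours(m,cv2.RETR_EXTERNAL,cv2.CHAIN_APPROX_NONE)[0]:
        x,y,w,h=cv2.boundingRect(k)
        if abs(x+w/2-250)<25 and abs(y+h/2-189)<30 and w>20:
            e=cv2.fitEllipse(cv2.convexHull(k)); print(th,(x,y,w,h),e,cv2.minEnclosingCircle(k)); print(ray("wrist",*e[0],.114,c), "exp dia px",268.6*.052/(.367-.114)*.96)
s=ray("scene",175.7,160,.114);print("lo/hi base check",proj("wrist",np.array([.4765,-.3257,.0]),c))
```

```text
[ 68  67  60  94 150 183 230 211 212 209 210 211 212 213 216 217 210 211
 240 241 239 121 150 172 170]
170 (228, 171, 50, 49) ((248.3578643798828, 193.7914581298828), (49.01687240600586, 59.125606536865234), 67.38575744628906) ((250.875, 193.75), 28.811176300048828)
[ 0.4811 -0.319   0.114 ] exp dia px 52.99807114624506
190 (228, 171, 49, 44) ((250.45416259765625, 191.33189392089844), (44.88248825073242, 54.951194763183594), 90.44195556640625) ((251.0483856201172, 188.74884033203125), 25.983985900878906)
[ 0.48   -0.3221  0.114 ] exp dia px 52.99807114624506
205 (229, 172, 48, 43) ((251.16632080078125, 191.68777465820312), (43.95283126831055, 52.63917922973633), 85.72319793701172) ((250.95277404785156, 188.63597106933594), 25.843172073364258)
[ 0.4792 -0.322   0.114 ] exp dia px 52.99807114624506
lo/hi base check [255.1563 167.3663]
```

Run:
```python
from h import *
np.set_printoptions(precision=4,suppress=True)
c=dict(np.load("w1.npz"));p=ray("wrist",251,188.7,.114,c);print(p)
p=(p+ray("side",297.5,122.7,.114)*.5)/1.5
q=r.current_ee_rot()
r.grip(1.0,60)
print(r.servo_line([p[0],p[1],.150],q,rate=.12))
im=r.camera("wrist");cv2.imwrite("pics/w2.png",im)
print(r.servo_line([p[0],p[1],.087],q,rate=.06,contact_N=8))
print(r.current_t(),r.current_ee_pos(),r.current_wrist_force())
r.grip(0.0,60);
print(r.current_t(),r.current_gripper_width(),r.current_grasp_force(),r.current_ee_pos(),r.current_wrist_force(),r.current_wrist_torque(),r.current_joint_positions())
cv2.imwrite("pics/s2.png",cv2.resize(r.camera("side")[90:190,230:370],(700,500)))
```

```text
[ 0.4804 -0.3248  0.114 ]
False
False
4.425 [ 0.4801 -0.3249  0.0874] [-0.3412 -0.0967  0.9865]
4.8333 0.5994185172877655 61.560172870522365 [ 0.4801 -0.3247  0.0876] [0.1405 0.847  3.4019] [ 0.1013 -0.0099  0.0198] [-0.7875  0.4551  1.6566  0.0009  1.0302  2.0057]
```

View pics/s2.png

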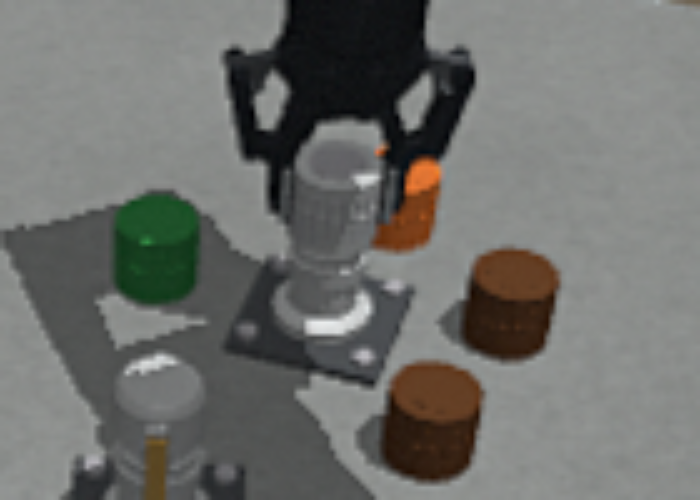

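The grip closed to 51 mm, which matches the cap, and the side forces are negligible, so it is centred. Now I'll twist, creeping upward and watching force and torque.

```bash
cat >> h.py <<'E'
from scipy.spatial.transform import Rotation as R
def yawed(q,deg):
    x=(R.from_rotvec([0,0,np.radians(deg)])*R.from_quat(np.roll(q,-1))).as_quat();return np.roll(x,1)
E
python3 - <<'E'
from h import *
np.set_printoptions(precision=2,suppress=True)
p=np.array([.4801,-.3248,.0875]);q0=r.current_ee_rot();a0=r.current_joint_positions()[5]
for i in range(1,17):
    q=r.solve_ik(p+[0,0,.00025*i],yawed(q0,8*i)); 
    assert abs(q[5]-(a0-np.radians(8*i)))<.1,(q,a0)
    r.goto_joints(list(q))
    F=r.current_wrist_force();T=r.current_wrist_torque()
    print(8*i,round(r.current_t(),2),F,T,round(r.current_grasp_force(),1),round(r.current_gripper_width(),3))
    if np.linalg.norm(F)>40: print("STOP");break
cv2.imwrite("pics/s3.png",cv2.resize(r.camera("side")[90:190,230:370],(700,500)))
print(r.current_joint_positions(),r.current_ee_pos())
E
```

```text
8 5.14 [0.4  0.04 2.76] [ 0.   -0.03 -0.01] 62.3 0.599
16 5.4 [ 0.07 -0.49  2.46] [ 0.   -0.06  0.04] 62.3 0.598
24 5.66 [ 2.28 -1.24  2.84] [-0.05 -0.07  0.04] 62.3 0.593
32 5.92 [-0.46 -0.1   2.2 ] [-0.1  -0.09 -0.02] 62.3 0.59
40 6.17 [-0.44 -0.23  1.44] [-0.02 -0.02  0.02] 62.3 0.598
48 6.43 [ 0.32 -0.19  2.11] [ 0.01 -0.03  0.02] 62.3 0.597
56 6.69 [ 0.39 -0.97  2.44] [ 0.04 -0.01  0.01] 62.2 0.596
64 6.95 [0.22 0.73 2.25] [ 0.02  0.01 -0.06] 62.2 0.596
72 7.21 [-0.72 -0.37  0.71] [ 0.01 -0.02  0.07] 62.2 0.594
80 7.47 [0.1  0.25 0.05] [ 0.02 -0.01  0.03] 62.2 0.593
88 7.72 [-0.57 -0.52  0.26] [ 0.03 -0.01  0.06] 62.1 0.595
96 7.98 [-0.65 -0.2  -0.44] [ 0.02 -0.04 -0.02] 62.2 0.595
104 8.24 [-0.03 -0.21  0.77] [-0.02 -0.02 -0.04] 62.2 0.595
112 8.5 [ 0.15  0.44 -0.35] [-0.05  0.02 -0.  ] 62.3 0.594
120 8.76 [ 0.18 -0.08 -0.14] [-0.05  0.08 -0.04] 62.5 0.597
128 9.02 [ 2.38  0.17 -3.37] [-0.04 -0.28 -0.77] 63.0 0.601
[-0.79  0.45  1.65 -0.    1.04 -0.22] [ 0.48 -0.32  0.09]
```

Run:
```python
from h import *
np.set_printoptions(precision=3,suppress=True)
p=r.current_ee_pos();print(p,r.current_wrist_force(),r.current_wrist_torque())
print(r.servo_line([p[0],p[1],p[2]+.008],None,rate=.02,contact_N=15))
print(r.current_t(),r.current_ee_pos(),r.current_wrist_force(),r.current_wrist_torque(),r.current_gripper_width(),r.current_grasp_force())
cv2.imwrite("pics/s4.png",cv2.resize(r.camera("side")[90:190,230:370],(700,500)))
```

```text
[ 0.48  -0.325  0.091] [ 2.347 -0.43  -2.331] [-0.065 -0.3   -0.767]
True
9.2833 [ 0.48  -0.325  0.091] [ 0.907 -1.612  3.073] [-0.21  -0.055 -0.808] 0.5948034213325694 69.16911141306628
```

View pics/s4.png

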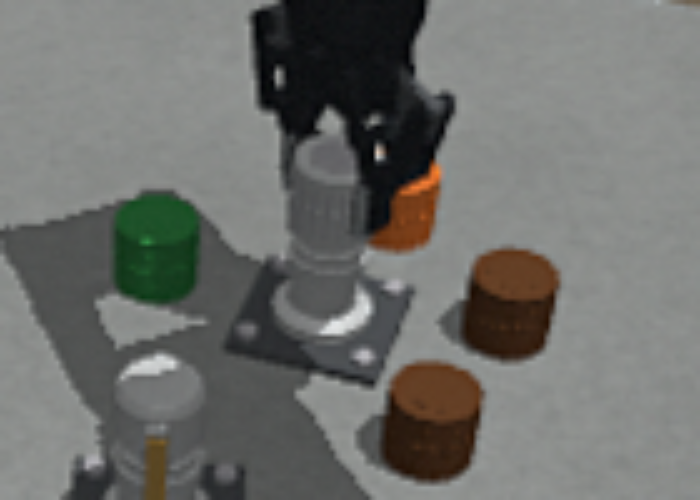

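The torque shows the stop was reached, so the cap is past its release angle. The preload probably tripped the contact check straight away. I'll back off a few degrees and retry the lift.

Run:
```python
from h import *
np.set_printoptions(precision=3,suppress=True)
j=np.array(r.current_joint_positions());j[5]+=np.radians(4);r.goto_joints(list(j))
p=r.current_ee_pos();print(p,r.current_wrist_force(),r.current_wrist_torque())
for k in range(1,5):
    s=r.servo_line([p[0],p[1],p[2]+.002*k],None,rate=.02,contact_N=25)
    print(s,r.current_t(),r.current_ee_pos(),r.current_wrist_force(),r.current_wrist_torque(),r.current_gripper_width())
    if s: break
```

```text
[ 0.48  -0.325  0.091] [ 0.034 -0.638 -0.836] [-0.13  -0.09  -0.024]
False 9.8333 [ 0.48  -0.325  0.093] [ 2.563 -1.053 -1.196] [-0.001 -0.173  0.049] 0.5906235434370478
False 10.0833 [ 0.48  -0.325  0.095] [ 0.969  0.258 -0.992] [-0.003 -0.201 -0.002] 0.5925697654259725
False 10.3333 [ 0.48  -0.325  0.097] [ 0.645 -0.055 -0.798] [-0.017 -0.166  0.006] 0.5963456936780135
False 10.5833 [ 0.48  -0.325  0.099] [ 0.241 -0.313 -1.452] [-0.04  -0.149 -0.001] 0.5949446728001716
```

Run:
```python
from h import *
np.set_printoptions(precision=3,suppress=True)
p=r.current_ee_pos()
r.servo_line([p[0],p[1],.16],None,rate=.08);r.servo_line([p[0],p[1],.30],None,rate=.2)
print(r.current_t(),r.current_wrist_force(),r.current_gripper_width())
t=[.4343,.3363,.25];q=r.solve_ik(t,r.current_ee_rot());print(q)
q=np.array(q);q[5]=0.3
j=np.array(r.current_joint_positions());m=j.copy();m[0]=q[0];m[5]=q[5]   # swing at constant radius, then move over the tray
r.goto_joints(list(m));r.goto_joints(list(q))
print(r.current_t(),r.current_ee_pos(),r.current_wrist_force(),r.current_gripper_width())
c=r.calibration("wrist");np.savez("w3.npz",**c);w=r.camera("wrist");cv2.imwrite("pics/w3.png",w);s=r.camera("scene");cv2.imwrite("pics/s5.png",s)
v=np.hstack([cv2.resize(w,(400,300)),cv2.resize(s[90:270,240:480],(400,300))]);cv2.imwrite("pics/v5.png",v)
```

```text
12.3417 [ 0.213 -0.314 -1.608] 0.593112330670336
[0.454 0.252 1.524 0.003 1.366 1.089]
15.0833 [0.434 0.335 0.249] [ 0.479  0.265 -0.62 ] 0.5944055830600355
```

View pics/v5.png

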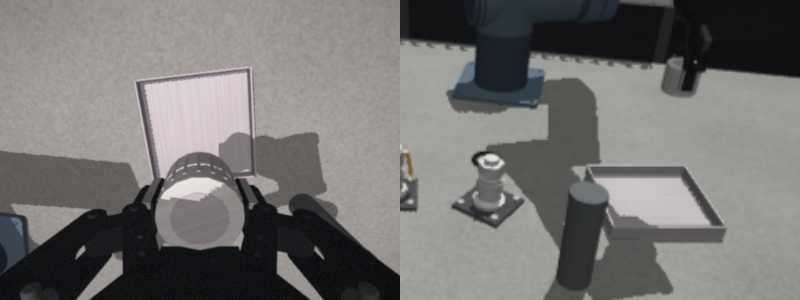

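The cap is held level. Wrist rim corners are visible at roughly (176,105), (322,87) and (327,225), so I'll check the tray centre with those, then lower with contact sensing.

Run:
```python
from h import *
np.set_printoptions(precision=3,suppress=True)
c=dict(np.load("w3.npz"));K=[ray("wrist",u,v,.028,c) for u,v in [(176,105),(322,87),(327,225)]]
ctr=(K[0]+K[2])/2;print(K,ctr,np.linalg.norm(K[0]-K[1]),np.linalg.norm(K[1]-K[2]))
t=(ctr+[.4343,.3363,.028])/2
assert np.linalg.norm((ctr-t)[:2])<.012
r.servo_line([t[0],t[1],.06],None,rate=.12)
print(r.current_t(),r.current_wrist_force())
s=r.servo_line([t[0],t[1],.018],None,rate=.015,contact_N=5)
print(s,r.current_t(),r.current_ee_pos(),r.current_wrist_force(),r.current_wrist_torque())
cv2.imwrite("pics/s6.png",cv2.resize(r.camera("scene")[150:250,330:460],(780,600)))
```

```text
[array([0.322, 0.402, 0.028]), array([0.498, 0.45 , 0.028]), array([0.546, 0.273, 0.028])] [0.434 0.337 0.028] 0.18274072681101455 0.18386767797132447
16.9167 [ 0.119 -0.102 -1.803]
True 19.15 [0.434 0.337 0.022] [-0.114 -0.24   3.587] [-0.114  0.003 -0.042]
```

View pics/s6.png

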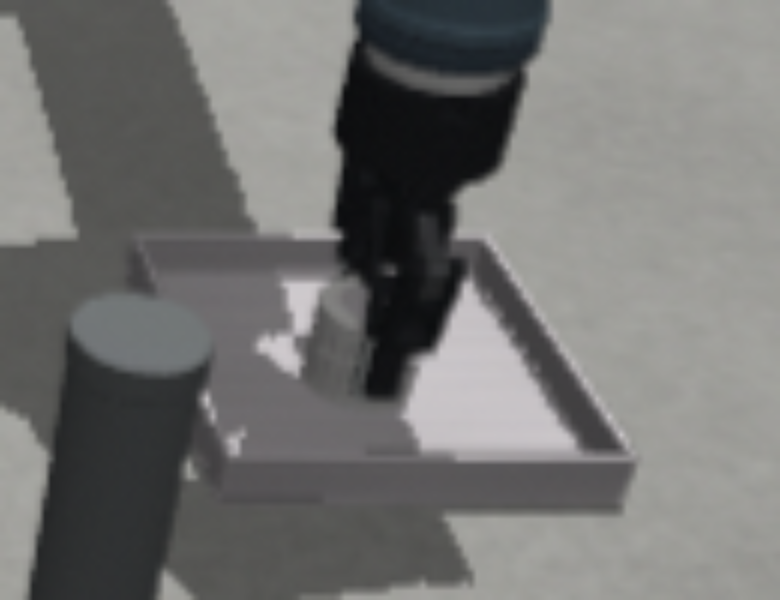

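The cap is standing on the tray floor: contact came at TCP 0.022 against the expected 0.0235. I'll release, retreat and check.

Run:
```python
from h import *
np.set_printoptions(precision=3,suppress=True)
r.grip(0.9);p=r.current_ee_pos()
r.servo_line([p[0],p[1],p[2]+.05],None,rate=.05);r.servo_line([p[0],p[1],.25],None,rate=.15);r.hold(.5)
print(r.current_t(),r.current_ee_pos(),r.current_wrist_force(),r.current_gripper_width())
w=r.camera("wrist");s=r.camera("scene")
cv2.imwrite("pics/v7.png",np.hstack([cv2.resize(w,(400,300)),cv2.resize(s[150:270,310:470],(400,300))]))
```

```text
22.5667 [0.433 0.336 0.25 ] [ 0.092  0.427 -0.253] 0.8981863801944213
```

View pics/v7.png

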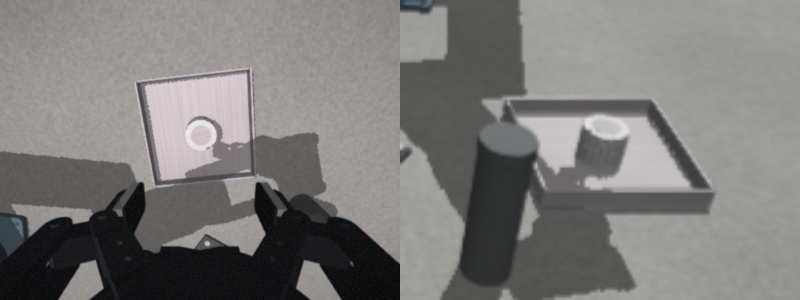

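The cap stands upright in the centre of the tray (wrist crop (201,135)), the cartridge is upright, and the gripper is clear of everything.

```bash
python3 -c "
from rig import r
print(r.sign_off())"
```

```text
the job is handed in; nothing more can be done
None
```

I unscrewed the plain round cap, lifted it off and set it open side down near the centre of the steel tray. The grease cartridge is still upright, and I handed the job in after about 23 s of the 56 s limit; no verdict came back.

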